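# Tip a record-card case over into the taped outline

### The job

The large card case has to lie label up inside the taped outline on the desk so that the document camera can read it. Push it low with the fingers so that it slides, still standing, until its front foot edge is over the near tape line and inside the outline, let it stand, then push high on its label side so that it topples forward and lands wholly within the outline (covering tape is fine, sticking out past it is not). Do not lift the case, do not let it fall short and drag it in afterwards, and leave the small case and the other desk things where they stand.

Things in the scene. Friction and masses are not known exactly. Their poses are not given: they have to be found in the camera images.
- case: Large brown board card case standing on edge: 48 mm thick (x), 150 wide (y), 108 high (z), about 0.3 kg, white label on its -x face. Origin: centre of its underside; +x points from the label face roughly to the outline. Slides if pushed up to 45 mm above the desk, topples if pushed at 85 mm or more (friction about 0.36), and falls by itself once leaned 25 degrees.
- case_label (a point): Centre of the label face (-x) of the large case, 54 mm above its foot. When the case lies label up this point is 48 mm above the desk.
- case_mid (a point): Centre of the large case's body, 54 mm above the desk as it stands.
- foot_l (a point): Lower corner of the large case at its front (+x) face, +y end: one end of the front foot edge about which it topples.
- foot_r (a point): Lower corner of the large case at its front (+x) face, -y end: other end of the front foot edge.
- head_l (a point): Upper corner of the large case at its front (+x) face, +y end.
- head_r (a point): Upper corner of the large case at its front (+x) face, -y end.
- outline: Rectangle of flat white paper tape stuck on the desk, tape 12 mm wide, nothing to bump into. Outer size 158 mm along its x, 210 mm along its y (inner 134 x 186 mm). Origin: its centre, at desk level. The case stands off its -x side (the near tape line), the middle of its foot edge 25 to 60 mm short of the tape, and is to fall in its +x direction.
- small_case: Bystander: smaller standing brown board case, 40 x 105 x 75 mm high, with a small label. Origin: centre of its underside. Leave alone.
- stamp: Bystander: black and grey office stamp, 46 x 62 x 72 mm high. Origin: centre of its underside.
- stapler: Bystander: black and steel stapler, 145 mm long (its x), 36 mm wide, 66 mm high. Origin: centre of its underside.
- sanitiser: Bystander: clear capped bottle, 58 mm diameter, 150 mm high, standing beyond the outline's far side. Origin: centre of its underside.
- mug: Bystander: white mug, 80 mm diameter, 92 mm high. Origin: centre of its underside.
Not all that is in view belongs to the job. What is shaped like the case but blue or turquoise is not meant.

How it is judged:
By the outcome, as a careful person would: the job done as asked, in the order asked, and still so for the second after the job is handed in, with the robot touching nothing.
It also fails if it takes over 50 s, if anything falls off the work surface, if the arm or the gripper's body presses on something with over 40 N, if the wrist force passes 120 N, or if a joint passes its speed limit or range.

### The arm

A 7-joint arm with a two-finger parallel gripper is mounted at the origin on the work surface. World frame = base frame: x ahead of the robot, y to its left, z up, the work surface at z = 0. Lengths are in m, angles in rad, forces in N, time in s.
With the tool pointing down it reaches from about 0.425 to 0.875 m from the base axis. Payload 4.7 kg.
Tool frame: the origin (TCP) lies midway between the tips of the shut fingers; the grasp point (between the pads) lies 19 mm behind it (manip.pinch_z is the z of the grasp point in the tool frame, in m); z points along the fingers, y is the line along which they close (so a half turn about z gives the same grasp; the last joint's range is limited). The gripper opens to 87 mm and grips with 3 to 60 N. Pads are 19 mm wide; open, the fingers measure 117 mm over their backs; the gripper's body (75 mm by 190 mm) begins 51 mm behind the grasp point.
Start: joints at [-1.26, 0.321, -0.07, 1.45, 0.023, 1.371, -0.057], TCP at [0.19, 0.622, 0.223] pointing down, gripper open.
Joint ranges: [-2.86, 2.86], [-0.3, 2.09], [-1.38, 1.24], [0.06, 2.45], [-1.56, 4.7], [0.09, 2.05], [-2.69, 2.69]. Speed limits (rad/s): [2.57, 2.57, 3.14, 3.14, 3.14, 3.14, 3.14].

### API

Orientations are given as [roll, pitch, yaw] about the fixed x, y, z axes, in that order (R = Rz(yaw) Ry(pitch) Rx(roll)).
In Python, from cell import manip gives the robot as it stands.
- The arm moves only by the shell command python3 -m jog 'ROWS' [FORCE]. ROWS is JSON, a list of rows, each a list of 5 numbers: the opening, from -1 (shut) to 1 (fully open), so that 0 is half open, then the shift along the tool's x, y, z in mm, then the turn about the tool's z in degrees. In form: [[claw, dx, dy, dz, yaw], ...]. A call has 1 to 12 rows; each row shifts and turns the commanded pose from where the row before left it, along the tool's axes as they then stand; what a row does not reach is not made up. A row lasts 1/10 s, in which the tool goes at most 50 mm and 8.59 degrees, less where a joint would pass 70% of its speed; a pose out of reach is approached as far as the arm can. A call with a gripper value outside its range is refused whole. The fingers move at their own pace and stop on an object; FORCE is the grip in N (left out, the last holds). Time passes only in rows, so rows that do not move let the fingers close. It gives the time, the measured TCP pose, the force, the opening and the grip force at its end, in the units of the state.
- manip.sense(): the state, without advancing time (a new reading comes with each control period).
- manip.capture(name): name is "side" or "top" or "wrist"; returns the picture (384x512x3 uint8, red, green, blue); there is no depth.
- manip.calibration(name): a dict with "K" (3x3 intrinsics, pixels), "R" (3x3) and "t" (3): a world point X has camera coordinates R X + t; the wrist camera has in their place "mount" (4x4, takes a point from camera to tool coordinates, whose origin is the TCP and whose axes are the flange's). Camera axes: x right, y down, z forward; pixel columns grow to the right and rows downward; lengths in m; the calibration is good to about 2 mm. The wrist camera is an equidistant fisheye: a pixel r from the principal point sees the ray r / f radians off the axis. A picture is of the moment at which its call begins: read the wrist's pose just before it. calibration takes no time and is no camera call.
- manip.finish_job(): hands the job in; it is judged then, once.
Trained networks look in the newest picture that a camera, given by its name, has taken for a name from the list of things; names that differ only in an ending like _2 or _b are one class to them, and where a whole thing is asked for, a point or a joint stands for the part that bears it (a point fixed in the world has none). Each returns a list of dicts, best first, with "score" (0 to 1); they miss things now and then, are a little off and sometimes report something else, mostly with a low value. They report only what shows in the picture. A call takes as long as a camera call. They do not tell look-alikes from the thing itself.
- manip.masks_of(camera, target): "region" (384x512 bool, what is visible of it) and "position" ([column, row] as shares, 0 to 1, of the picture: columns of its width, rows of its height, amid what is visible of it).
- manip.spot_point(camera, target): "position" ([column, row] as shares, 0 to 1, of the picture: columns of its width, rows of its height: a listed point, or the origin of a listed thing).
The state is a dict: "time": time; "q": joint angles; "qvel": joint speeds; "effort": joint torques, N m; "eef_pos": TCP position; "tcp_rot": TCP orientation; "contact_force": force on the tool from outside, world axes, zero at the start; "wrist_torque": the same for the moment, N m; "opening": finger opening in m; "grip_force": force on a finger pad.
Only numpy, scipy, OpenCV 4.12 (cv2) and the standard library are available. Lean on these libraries where they do the work, as an engineer would, in place of code of your own. Each camera call takes 0.05 s, during which the arm holds its last target. There are 200 camera calls.

## Working session

There is one attempt and no reset: what is moved stays moved. The work goes in short steps, Python scripts to look and compute and a shell command to move; the robot and the scene stay as the last step left them, time stands still between calls to the robot, and variables do not carry over. Pictures are saved under pics/ and viewed, at most 10 in all, crops included, and the job is handed in when it is done.

```bash
mkdir -p pics; cat > h.py <<'E'
import numpy as np, cv2
from cell import manip
def ray(cam,uv):
    c=manip.calibration(cam);K,R,t=map(np.array,(c["K"],c["R"],c["t"]))
    return -R.T@t, R.T@np.linalg.inv(K)@np.array([uv[0],uv[1],1.])
def onz(cam,uv,z):
    o,d=ray(cam,uv); return o+d*(z-o[2])/d[2]
def proj(cam,X):
    c=manip.calibration(cam);K,R,t=map(np.array,(c["K"],c["R"],c["t"]))
    p=K@(R@np.array(X)+t); return p[:2]/p[2]
def px(p): return np.array(p)*[512,384]
E
python3 - <<'E'
from h import *
a=manip.capture("top");b=manip.capture("side")
im=np.hstack([a,b]);cv2.imwrite("pics/a.png",cv2.resize(a,(800,600))[:,:,::-1]);cv2.imwrite("pics/b.png",cv2.resize(b,(800,600))[:,:,::-1])
Z=dict(case=0,case_label=.054,case_mid=.054,foot_l=0,foot_r=0,head_l=.108,head_r=.108,outline=0,small_case=0)
for c in("top","side"):
  print(c,onz(c,(256,192),0).round(3))
  for n,z in Z.items():
    for d in manip.spot_point(c,n)[:3]:
      p=px(d["position"]);print(n,round(d["score"],2),p.round(),onz(c,p,z).round(3))
print(manip.sense()["tcp_rot"],manip.sense()["eef_pos"])
E
```

```text
top [0.549 0.058 0.   ]
case 0.94 [248. 200.] [0.522 0.086 0.   ]
case 0.83 [196. 243.] [0.375 0.255 0.   ]
case 0.62 [361. 150.] [ 0.698 -0.303  0.   ]
case_label 0.85 [194. 244.] [0.367 0.256 0.054]
case_label 0.7 [243. 199.] [0.513 0.099 0.054]
case_label 0.66 [367. 138.] [ 0.723 -0.311  0.054]
case_mid 0.71 [196. 242.] [0.376 0.248 0.054]
case_mid 0.64 [360. 146.] [ 0.697 -0.287  0.054]
case_mid 0.6 [250. 201.] [0.508 0.078 0.054]
foot_l 0.91 [174. 281.] [0.253 0.323 0.   ]
foot_l 0.86 [252. 182.] [0.585 0.071 0.   ]
foot_l 0.77 [338. 141.] [ 0.73  -0.225 -0.   ]
foot_r 0.91 [174. 281.] [0.253 0.323 0.   ]
foot_r 0.86 [252. 182.] [0.585 0.071 0.   ]
foot_r 0.77 [338. 141.] [ 0.73  -0.225 -0.   ]
head_l 0.91 [166. 284.] [0.243 0.33  0.108]
head_l 0.87 [115. 276.] [0.266 0.485 0.108]
head_l 0.86 [346. 134.] [ 0.717 -0.231  0.108]
head_r 0.91 [166. 284.] [0.243 0.33  0.108]
head_r 0.87 [115. 276.] [0.266 0.485 0.108]
head_r 0.86 [346. 134.] [ 0.717 -0.231  0.108]
small_case 0.91 [287. 253.] [ 0.344 -0.044  0.   ]
small_case 0.38 [296. 149.] [ 0.702 -0.079  0.   ]
side [0.559 0.136 0
[... 387 characters left out ...]
 261.] [ 0.698 -0.309  0.054]
foot_l 0.9 [363. 249.] [ 0.728 -0.23   0.   ]
foot_l 0.71 [191. 207.] [0.34  0.174 0.   ]
foot_l 0.68 [276. 201.] [0.597 0.069 0.   ]
foot_r 0.9 [363. 249.] [ 0.728 -0.23   0.   ]
foot_r 0.71 [191. 207.] [0.34  0.174 0.   ]
foot_r 0.68 [276. 201.] [0.597 0.069 0.   ]
head_l 0.97 [206. 152.] [0.448 0.284 0.108]
head_l 0.96 [189. 183.] [0.343 0.17  0.108]
head_l 0.95 [370. 269.] [ 0.633 -0.35   0.108]
head_r 0.97 [206. 152.] [0.448 0.284 0.108]
head_r 0.96 [189. 183.] [0.343 0.17  0.108]
head_r 0.95 [370. 269.] [ 0.633 -0.35   0.108]
small_case 0.75 [217. 254.] [ 0.333 -0.043  0.   ]
[3.14147872e+00 5.05007766e-05 2.84478746e+00] [0.19011848 0.62159784 0.22261722]
```

View pics/a.png

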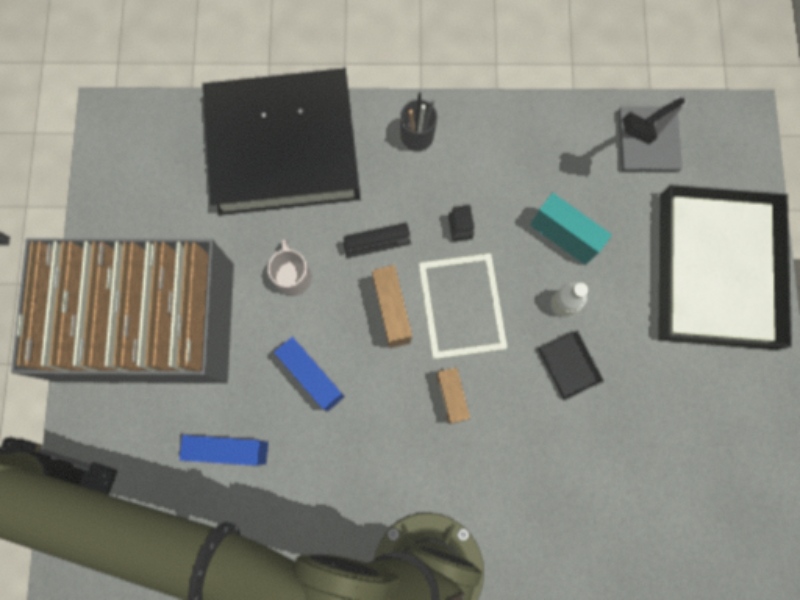

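View pics/b.png

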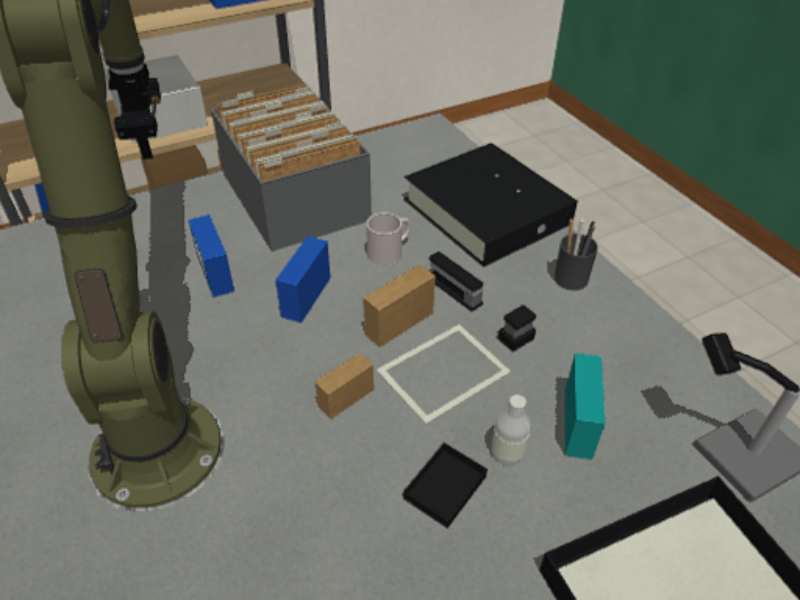

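The top picture (800 px) shows a large brown case at (392,305). It could be confused with the small brown case (453,395), the blue ones (308,373) and (223,450), the turquoise one (570,228) and the brown files in the box. I choose (392,305): it is brown, the larger of the two, and stands beside the outline's near line.

```bash
cat >> h.py <<'E'
from scipy.optimize import minimize
def boxpts(p,L,W,H,tilt=0):
    c,s=np.cos(p[2]),np.sin(p[2])
    return np.array([[p[0]+c*a-s*b,p[1]+s*a+c*b,z] for a in(-L/2,L/2) for b in(-W/2,W/2) for z in(0,H)])
def sil(cam,p,dims):
    m=np.zeros((384*4,512*4),np.uint8)
    q=np.array([proj(cam,X) for X in boxpts(p,*dims)])
    cv2.fillConvexPoly(m,cv2.convexHull(((q+.5)*4).astype(np.int32)),1); return cv2.resize(m.astype(np.float32),(512,384),interpolation=cv2.INTER_AREA)
def mask(cam,name,near):
    ms=manip.masks_of(cam,name)
    return min(ms,key=lambda d:np.linalg.norm(px(d["position"])-near))["region"].astype(np.float32) if ms else None
def fit(masks,p0,dims):
    def cost(v):
        p=[v[0]/100,v[1]/100,v[2]/10]; e=0
        for c,m in masks.items():
            s=sil(c,p,dims); e+=1-np.minimum(s,m).sum()/np.maximum(s,m).sum()
        return e
    best=None
    for dy in(-.15,0,.15):
        v0=np.array([p0[0]*100,p0[1]*100,(p0[2]+dy)*10])
        r=minimize(cost,v0,method="Nelder-Mead",options=dict(initial_simplex=v0+np.vstack([np.zeros(3),np.eye(3)*1.0])))
        if best is None or r.fun<best.fun: best=r
    return best.x/[100,100,10],best.fun
E
python3 - <<'E'
from h import *
im={c:manip.capture(c) for c in("top","side")}
M={}
for c in im:
    M[c]=mask(c,"case",proj(c,(.515,.08,.054))); print(c,M[c].sum())
p,e=fit(M,(.515,.08,-1.5),(.048,.15,.108));print("case",p.round(4),e)
for c in M: print(c,fit({c:M[c]},p,(.048,.15,.108)))
S={c:mask(c,"small_case",proj(c,(.344,-.044,.03))) for c in im}
print("small",fit(S,(.344,-.044,-1.5),(.04,.105,.075)))
for c in im:
    m=mask(c,"outline",proj(c,(.51,-.09,0)))
    ys,xs=np.nonzero(m); P=np.array([onz(c,(x,y),0)[:2] for x,y in zip(xs,ys)])
    print(c,"outl",cv2.minAreaRect((P*1000).astype(np.float32)),len(P))
for n,z,g in(("stapler",.033,(.63,.1)),("stamp",.036,(.65,-.09)),("sanitiser",0,(.5,-.3)),("mug",0,(.57,.3))):
    for c in im:
        for d in manip.spot_point(c,n)[:1]: print(n,c,onz(c,px(d["position"]),0).round(3),round(d["score"],2))
t=im["top"][150:250,210:350]; s=im["side"][150:280,200:340]
cv2.imwrite("pics/c.png",np.hstack([cv2.resize(t,(400,286)),cv2.resize(s,(308,286))])[:,:,::-1])
E
```

```text
top 795.0
side 1558.0Traceback (most recent call last):
  File "<stdin>", line 6, in <module>
  File "h.py", line 32, in fit
    r=minimize(cost,v0,method="Nelder-Mead",options=dict(initial_simplex=v0+np.vstack([np.zeros(3),np.eye(3)*1.0])))
    res = _minimize_neldermead(fun, x0, args, callback, bounds=bounds,
                               **options)
    fxr = func(xr)
    fx = function(np.copy(x), *(wrapper_args + args))
  File "h.py", line 27, in cost
    s=sil(c,p,dims); e+=1-np.minimum(s,m).sum()/np.maximum(s,m).sum()
  File "h.py", line 18, in sil
    q=np.array([proj(cam,X) for X in boxpts(p,*dims)])
                ~~~~^^^^^^^
  File "h.py", line 9, in proj
    c=manip.calibration(cam);K,R,t=map(np.array,(c["K"],c["R"],c["t"]))
ValueError: time passes only in moves, steps and waits
```

```bash
cat > fixc.py <<'E'
s=open('h.py').read().replace('c=manip.calibration(cam)','c=cal(cam)').replace('def ray','import functools\n@functools.cache\ndef cal(cam): return manip.calibration(cam)\ndef ray',1)
open('h.py','w').write(s)
E
python3 fixc.py
cat > m.py <<'E'
from h import *
im={c:manip.capture(c) for c in("top","side")}
M={}
for c in im:
    M[c]=mask(c,"case",proj(c,(.515,.08,.054)))
p,e=fit(M,(.515,.08,-1.5),(.048,.15,.108));print("case",p.round(4),e)
for c in M: print(c,fit({c:M[c]},p,(.048,.15,.108)))
S={c:mask(c,"small_case",proj(c,(.344,-.044,.03))) for c in im}
print("small",fit(S,(.344,-.044,-1.5),(.04,.105,.075)))
for c in im:
    m=mask(c,"outline",proj(c,(.51,-.09,0)))
    ys,xs=np.nonzero(m); P=np.array([onz(c,(x,y),0)[:2] for x,y in zip(xs,ys)])
    print(c,"outl",cv2.minAreaRect((P*1000).astype(np.float32)),len(P))
for n in("stapler","stamp","sanitiser","mug"):
    for c in im:
        for d in manip.spot_point(c,n)[:1]: print(n,c,onz(c,px(d["position"]),0).round(3),round(d["score"],2))
t=im["top"][150:250,210:350]; s=im["side"][150:280,200:340]
cv2.imwrite("pics/c.png",np.hstack([cv2.resize(t,(400,286)),cv2.resize(s,(308,286))])[:,:,::-1])
E
python3 m.py; python3 -c "
from h import *;print(manip.sense()['time'],manip.calibration('wrist'))"
```

```text
case [ 0.5222  0.0759 -1.3183] 0.13565397262573242
top (array([ 0.52093007,  0.07594449, -1.31056337]), np.float64(0.060947299003601074))
side (array([ 0.52259602,  0.07375142, -1.32693661]), np.float64(0.0604669451713562))
small (array([ 0.3418269 , -0.04877126, -1.32710508]), np.float64(0.15419918298721313))
top outl ((538.80810546875, -75.55091094970703), (209.9066162109375, 161.0548095703125), 7.931430816650391) 743
side outl ((539.9987182617188, -77.83792114257812), (210.511962890625, 159.9640350341797), 8.020987510681152) 724
stapler top [0.682 0.109 0.   ] 0.82
stapler side [0.688 0.122 0.   ] 0.84
stamp top [ 0.714 -0.07   0.   ] 0.84
stamp side [ 0.721 -0.067  0.   ] 0.71
sanitiser top [ 0.537 -0.291  0.   ] 0.73
sanitiser side [ 0.546 -0.286  0.   ] 0.83
mug top [0.591 0.29  0.   ] 0.68
mug side [0.59  0.295 0.   ] 0.74
2.0 {'K': array([[297.31863964,   0.        , 252.56820698],
       [  0.        , 297.31863964, 194.13335167],
       [  0.        ,   0.        ,   1.        ]]), 'mount': array([[ 2.05372271e-04, -9.64032613e-01, -2.65783895e-01,
         7.25304779e-02],
       [ 9.99999974e-01,  2.23575301e-04, -3.82326219e-05,
        -1.32921712e-03],
       [ 9.62802085e-05, -2.65783880e-01,  9.64032634e-01,
        -1.61996809e-01],
       [ 0.00000000e+00,  0.00000000e+00,  0.00000000e+00,
         1.00000000e+00]])}
```

View pics/c.png

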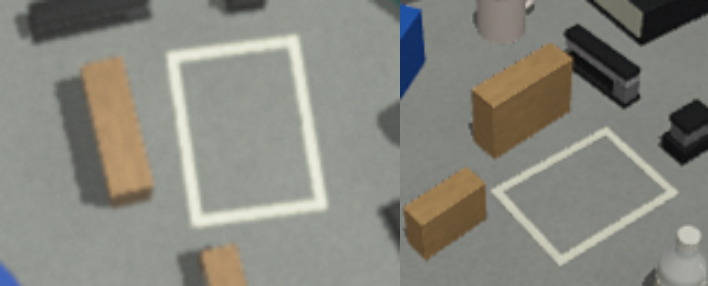

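The crop shows the brown large case standing left of the tape in the top view, with the small one separate below it. Its pose agrees between both cameras: (0.522, 0.076), yaw -75.5°. The outline is at (0.539, -0.077), yaw -82°, and the foot edge is about 50 mm short, which fits the given range. Now moving.

```bash
python3 -m jog '[[1,-21,-28.5,-8,0],[1,-21,-28.5,-8,0],[1,-21,-28.5,-8,0],[1,-21,-28.5,-8,0],[1,-21,-28.5,-8,0],[1,-21,-28.5,-8,0]]'
cat > go.py <<'E'
import sys
from h import *
# prints rows count & tool-frame deltas to reach x y z yaw(deg)
tx,ty,tz,tyaw=map(float,sys.argv[1:5]); s=manip.sense(); p=s["eef_pos"]; yaw=s["tcp_rot"][2]
d=np.array([tx,ty,tz])-p; dy=(np.degrees(yaw)-tyaw+180)%360-180
print("t",s["time"],"pos",p.round(4),"yaw",np.degrees(yaw).round(2),"F",np.round(s["contact_force"],1),"turn",round(dy,2))
n=int(sys.argv[5]); 
for i in range(n):
    a=yaw-np.radians(dy)*(i)/n
    v=d/n*1000; print([round(float(k),1) for k in (np.cos(a)*v[0]+np.sin(a)*v[1], np.sin(a)*v[0]-np.cos(a)*v[1], -v[2], dy/n)])
E
python3 go.py .512 .150 .20 98 10
```

```text
time: 2.6
eef_pos: [0.261, 0.4198, 0.2711]
tcp_rot: [3.141, 0.0, 2.845]
contact_force: [0.1, -0.5, 0.3]
opening: 0.087
grip_force: 0.0
t 2.6 pos [0.261  0.4198 0.2711] yaw 162.99 F [ 0.1 -0.5  0.3] turn 64.99
[-31.9, -18.5, 7.1, 6.5]
[-33.8, -14.7, 7.1, 6.5]
[-35.2, -10.8, 7.1, 6.5]
[-36.2, -6.8, 7.1, 6.5]
[-36.8, -2.6, 7.1, 6.5]
[-36.8, 1.6, 7.1, 6.5]
[-36.4, 5.7, 7.1, 6.5]
[-35.5, 9.8, 7.1, 6.5]
[-34.2, 13.8, 7.1, 6.5]
[-32.4, 17.5, 7.1, 6.5]
```

```bash
python3 -m jog '[[1,-32,-18,7,6.5],[1,-34,-15,7,6.5],[1,-35,-11,7,6.5],[1,-36,-7,7,6.5],[1,-37,-3,7,6.5],[1,-37,2,7,6.5],[1,-36,6,7,6.5],[1,-35.5,10,7,6.5],[1,-34,14,7,6.5],[1,-32,17,7,6.5],[1,0,0,0,0],[1,0,0,0,0]]'
python3 go.py .512 .150 .044 98 1
python3 - <<'E'
from h import *
p=manip.sense()["eef_pos"]
b=manip.capture("side");w=manip.capture("wrist")
u=proj("side",p).astype(int);cv2.circle(b,tuple(u),1,(255,0,0),-1)
r=b[60:240,150:330];print(u)
cv2.imwrite("pics/d.png",np.hstack([cv2.resize(r,(384,384)),w[:,64:448]])[:,:,::-1])
E
```

```text
time: 3.8
eef_pos: [0.5116, 0.1515, 0.2004]
tcp_rot: [-3.141, -0.0, 1.709]
contact_force: [0.4, -0.0, 0.4]
opening: 0.087
grip_force: 0.0
t 3.8 pos [0.5116 0.1515 0.2004] yaw 97.91 F [ 0.4 -0.   0.4] turn -0.09
[-1.5, 0.2, 156.4, -0.1]
[240 146]
```

View pics/d.png

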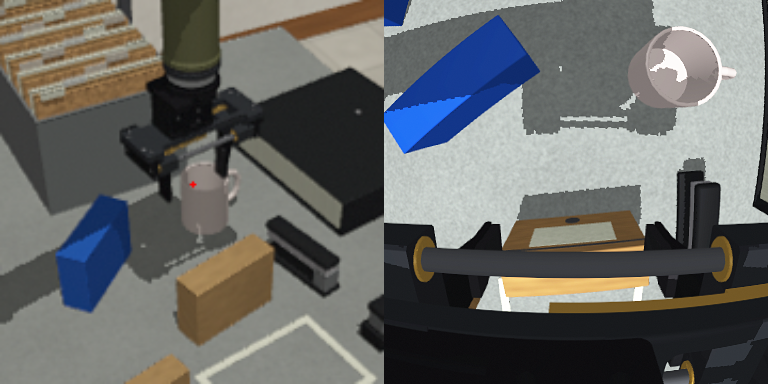

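Right: the wrist view shows the label on the robot's side of the case (crop ~(555,235)), and the TCP mark lies level with both finger tips. Left: the way down behind the case is clear.

```bash
python3 -m jog '[[1,0,0,39,0],[1,0,0,39,0],[1,0,0,39,0],[1,0,0,32,0],[1,0,0,9,0],[1,0,0,0,0]]'
python3 -m jog '[[1,-5,0,0,0],[1,-5,0,0,0],[1,-5,0,0,0],[1,-5,0,0,0],[1,-4,0,0,0],[1,-4,0,0,0],[1,-4,0,0,0],[1,-4,0,0,0],[1,0,0,0,0]]'
python3 go.py .512 .150 .042 98 1
```

```text
time: 4.5
eef_pos: [0.5101, 0.153, 0.0419]
tcp_rot: [-3.139, 0.0, 1.712]
contact_force: [1.0, 0.1, -0.4]
opening: 0.087
grip_force: 0.0
time: 5.4
eef_pos: [0.5165, 0.1158, 0.0425]
tcp_rot: [3.142, 0.0, 1.709]
contact_force: [0.3, 0.8, 1.1]
opening: 0.0872
grip_force: 0.0
t 5.4 pos [0.5165 0.1158 0.0425] yaw 97.95 F [0.3 0.8 1.1] turn -0.05
[34.4, 0.3, 0.5, -0.1]
```

```bash
python3 -m jog '[[1,-3,0,0,0],[1,-3,0,0,0],[1,-4,0,0,0],[1,-4,0,0,0],[1,-4,0,0,0],[1,-4,0,0,0],[1,-4,0,0,0],[1,-4,0,0,0],[1,-4,0,0,0],[1,-4,0,0,0],[1,-4,0,0,0],[1,-3,0,0,0]]'
python3 -m jog '[[1,-4,0,0,0],[1,-4,0,0,0],[1,-4,0,0,0],[1,-3,0,0,0],[1,0,0,0,0]]'
python3 go.py .512 .150 .042 98 1
cat > m2.py <<'E'
import sys
from h import *
O=np.array([.5394,-.0767]);a=-1.4317;u=np.array([np.cos(a),np.sin(a)]);v=np.array([-u[1],u[0]])
im={c:manip.capture(c) for c in("top","side")}
g=np.array([float(sys.argv[1]),float(sys.argv[2])]);M={}
for c in im:
    m=mask(c,"case",proj(c,(*g,.054)))
    if m is not None: M[c]=m; print(c,m.sum(),sil(c,(*g,a),(.048,.15,.108)).sum())
for k in [M]+[{c:M[c]} for c in M]:
    p,e=fit(k,(*g,a),(.048,.15,.108)); C,S=np.cos(p[2]),np.sin(p[2])
    f=p[:2]+.024*np.array([C,S])-O
    print(list(k),p.round(4),round(e,3),"foot mid (u,v)",(f@u).round(4),(f@v).round(4),"dyaw deg",np.degrees(p[2]-a).round(2))
t=im["top"][150:250,210:350]; s=im["side"][130:270,200:340]
cv2.imwrite(sys.argv[3],np.hstack([cv2.resize(t,(400,286)),cv2.resize(s,(286,286))])[:,:,::-1])
E
python3 m2.py .527 .017 pics/e.png
```

```text
time: 6.6
eef_pos: [0.5227, 0.0715, 0.0426]
tcp_rot: [3.142, 0.0, 1.71]
contact_force: [-0.2, 1.2, 0.4]
opening: 0.0869
grip_force: 0.6
time: 7.1
eef_pos: [0.5248, 0.0562, 0.0425]
tcp_rot: [-3.142, 0.001, 1.709]
contact_force: [0.0, 0.2, -0.5]
opening: 0.0871
grip_force: 0.0
t 7.1 pos [0.5248 0.0562 0.0425] yaw 97.95 F [ 0.   0.2 -0.5] turn -0.05
[94.7, 0.3, 0.5, -0.1]
top 791.0 882.375
side 1566.0 1710.875
['top', 'side'] [ 0.5281  0.0168 -1.399 ] 1.086 foot mid (u,v) -0.0702 0.0026 dyaw deg 1.88
['top'] [ 0.527   0.017  -1.5817] 1.0 foot mid (u,v) -0.0708 -0.0029 dyaw deg -8.59
['side'] [ 0.5281  0.0168 -1.399 ] 0.086 foot mid (u,v) -0.0702 0.0026 dyaw deg 1.88
```

View pics/e.png

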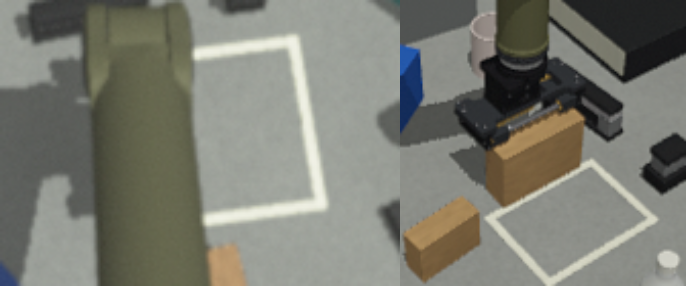

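The side view at (535,160) shows the case still upright and nearly parallel to the tape, with its foot at the near tape line. It has about 20 mm to go.

```bash
python3 -m jog '[[1,-3,0,0,0],[1,-3,0,0,0],[1,-3,0,0,0],[1,-3,0,0,0],[1,-3,0,0,0],[1,-3,0,0,0],[1,-2,0,0,0],[1,-1,0,0,0],[1,0,0,0,0]]'
python3 -m jog '[[1,10,0,0,0],[1,20,0,0,0],[1,25,0,0,0],[1,0,0,-17,0],[1,0,0,-30,0],[1,0,0,0,0],[1,0,0,0,0],[1,0,0,0,0],[1,0,0,0,0]]'
python3 go.py .512 .150 .042 98 1
python3 m2.py .53 -.003 pics/f.png
```

```text
time: 8.2
eef_pos: [0.5277, 0.036, 0.0426]
tcp_rot: [3.142, 0.0, 1.71]
contact_force: [-0.7, 0.2, 0.6]
opening: 0.0869
grip_force: 0.0
time: 9.1
eef_pos: [0.5192, 0.0907, 0.0885]
tcp_rot: [-3.14, 0.0, 1.71]
contact_force: [-0.7, 0.1, -1.0]
opening: 0.0869
grip_force: 0.0
t 9.1 pos [0.5192 0.0907 0.0885] yaw 98.0 F [-0.7  0.1 -1. ] turn -0.0
[59.7, 1.2, 46.5, -0.0]
top 726.0 897.75
side 1590.0 1731.9375
['top', 'side'] [ 5.311e-01  1.000e-04 -1.433e+00] 0.26 foot mid (u,v) -0.0532 0.0024 dyaw deg -0.07
['top'] [ 5.3170e-01 -2.0000e-04 -1.4812e+00] 0.179 foot mid (u,v) -0.0529 0.0018 dyaw deg -2.84
['side'] [ 5.3250e-01  6.0000e-04 -1.3837e+00] 0.067 foot mid (u,v) -0.0536 0.005 dyaw deg 2.75
```

View pics/f.png

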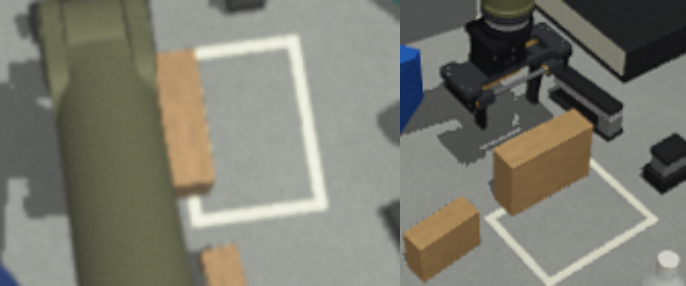

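The case stands upright past the near tape and aligned with the outline; its foot is at u = -53 mm, with 24–26 mm of slack both ways. Next is the high push.

```bash
python3 -m jog '[[1,-15,0,-4,0],[1,-18,0,0,0],[1,-12,0,0,0],[1,-4,0,0,0],[1,-4,0,0,0],[1,-4,0,0,0],[1,-4,0,0,0],[1,-4,0,0,0],[1,-4,0,0,0],[1,-4,0,0,0],[1,-4,0,0,0],[1,-4,0,0,0]]'
python3 -m jog '[[1,-4,0,0,0],[1,-4,0,0,0],[1,-4,0,0,0],[1,-4,0,0,0],[1,-3,0,0,0],[1,0,0,0,0],[1,0,0,0,0]]'
python3 go.py .512 .150 .2 98 1
python3 - <<'E'
from h import *
b=manip.capture("side")
cv2.imwrite("pics/g.png",cv2.resize(b[130:270,200:340],(420,420))[:,:,::-1])
E
```

```text
time: 10.5
eef_pos: [0.5313, 0.0101, 0.0936]
tcp_rot: [3.141, 0.0, 1.71]
contact_force: [-0.6, 0.1, -0.9]
opening: 0.0867
grip_force: 0.2
time: 11.2
eef_pos: [0.5339, -0.0082, 0.0935]
tcp_rot: [-3.142, -0.0, 1.71]
contact_force: [1.2, 0.8, -1.2]
opening: 0.0868
grip_force: 0.0
t 11.2 pos [ 0.5339 -0.0082  0.0935] yaw 97.99 F [ 1.2  0.8 -1.2] turn -0.01
[159.7, 0.3, -106.5, -0.0]
```

View pics/g.png

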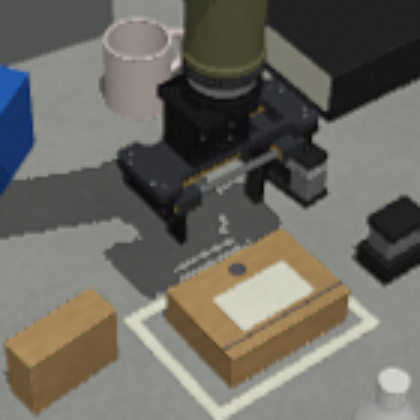

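The case lies label up within the tape (label at (263,295)). I'll retreat and check.

```bash
python3 -m jog '[[1,0,0,-25,0],[1,10,0,-40,0],[1,35,0,-40,0],[1,40,0,-20,0],[1,40,0,0,0],[1,40,0,0,0],[1,40,0,0,0],[1,0,0,0,0],[1,0,0,0,0]]'
cat > m3.py <<'E'
from h import *
O=np.array([.5394,-.0767]);a=-1.4317;u=np.array([np.cos(a),np.sin(a)]);v=np.array([-u[1],u[0]])
im={c:manip.capture(c) for c in("top","side")};g=O
M={c:mask(c,"case",proj(c,(*g,.024))) for c in im}
for k in [M]+[{c:M[c]} for c in M]:
    p,e=fit(k,(*g,a),(.108,.15,.048));P=boxpts(p,.108,.15,.048)[::2,:2]-O
    print(p.round(4),round(e,3),"u",(P@u).min().round(4),(P@u).max().round(4),"v",(P@v).min().round(4),(P@v).max().round(4))
for n in("stapler","stamp","sanitiser","mug","small_case"):
    for c in im:
        for d in manip.spot_point(c,n)[:1]: print(n,c,onz(c,px(d["position"]),0).round(3),round(d["score"],2))
t=im["top"][150:250,210:350]; s=im["side"][130:270,200:340]
cv2.imwrite("pics/h.png",np.hstack([cv2.resize(t,(400,286)),cv2.resize(s,(286,286))])[:,:,::-1])
E
python3 m3.py
```

```text
time: 12.15
eef_pos: [0.5052, 0.1939, 0.216]
tcp_rot: [-3.141, 0.001, 1.713]
contact_force: [0.1, -0.6, -0.0]
opening: 0.0869
grip_force: 0.0
[ 0.5432 -0.0779 -1.4307] 0.109 u -0.0524 0.0558 v -0.0715 0.0786
[ 0.5424 -0.0764 -1.4157] 0.061 u -0.0551 0.0553 v -0.0728 0.0789
[ 0.5431 -0.0789 -1.4322] 0.045 u -0.0513 0.0568 v -0.0717 0.0784
stapler top [0.681 0.111 0.   ] 0.7
stapler side [0.681 0.117 0.   ] 0.63
stamp top [ 0.714 -0.081  0.   ] 0.83
stamp side [ 0.72  -0.075  0.   ] 0.78
sanitiser top [ 0.543 -0.282  0.   ] 0.93
sanitiser side [ 0.541 -0.292  0.   ] 0.73
mug top [0.595 0.29  0.   ] 0.64
mug side [0.585 0.278 0.   ] 0.69
small_case top [ 0.344 -0.048  0.   ] 0.63
small_case side [ 0.343 -0.037  0.   ] 0.88
```

View pics/h.png

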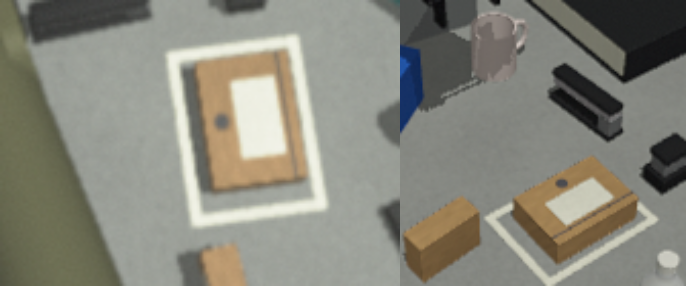

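Both views show the case label up and wholly within the tape, with more than 20 mm of margin on every side, and the bystanders unmoved.

```bash
python3 -c "
from cell import manip
print(manip.finish_job())"
```

```text
the job is handed in; nothing more can be done
None
```

The large case was slid over the near tape line still standing, then toppled with a high push; it now lies label up wholly inside the outline with more than 20 mm to spare on every side, the other desk things did not move measurably, and the job is handed in.

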